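# Drop the hot plate away from the flask on its ratchet lift

## Robot

A 6-joint arm with a two-finger parallel gripper is mounted at the origin on the work surface. World frame = base frame: x ahead of the robot, y to its left, z up, the work surface at z = 0. Lengths are in m, angles in rad, forces in N, time in s.
With the tool pointing down it reaches from about 0.35 to 0.975 m from the base axis. Payload 17.4 kg.
Tool frame: the origin (TCP) lies on the centre line of the jaws, within the pads' length; the fingertips stand 19 mm ahead of it and the grasp point (between the pads) is the TCP; z points along the fingers, x is the direction in which the jaws open and shut, and the axes are right-handed (so a half turn about z gives the same grasp; the last joint's range is limited). The gripper opens to 85 mm and grips with 20 to 120 N. Pads are 22 mm wide; open, the fingers measure 114 mm over their backs; the gripper's body (76 mm by 85 mm) begins 54 mm behind the grasp point. The pads swing forward as they close: fully open they stand 13 mm farther back than shut.
Start: joints at [1.3, 0.116, 1.442, -0, 1.584, -0.038], TCP at [0.156, 0.657, 0.25] pointing down, gripper open.
Joint ranges: [-2.83, 2.83], [-0.83, 2.19], [0.07, 2.5], [-1.14, 4.28], [0.01, 3], [-2.97, 2.97]. Speed limits (rad/s): [1.89, 1.89, 2.22, 3.14, 3.14, 3.14].

## Interface

Orientations are given as a 3x3 rotation matrix whose columns are the frame's x, y, z axes.
In Python, from plant import env gives the robot as it stands.
- The arm moves only by the shell command python3 -m handwheel 'ROWS'. ROWS is a JSON object of lists of equal length, an entry for each row: "delta_pos": the shift along the world's x, y, z in mm, a list of three; "twist": the turn about the world's z in rad; "gripper": the closure, from 0 (fully open) to 1 (shut). In form: {"delta_pos": [[x, y, z], ...], "twist": [twist, ...], "gripper": [gripper, ...]}. A call has 1 to 5 rows; each row shifts and turns the commanded pose from where the row before left it; what a row does not reach is not made up. A row lasts 1/10 s, in which the tool goes at most 50 mm and 8.59 degrees, less where a joint would pass 70% of its speed; a pose out of reach is approached as far as the arm can. A call is refused whole if a number of a shift passes 50 or a number of a turn 0.15, either way. A call with a gripper value outside its range is refused whole. The fingers move at their own pace and stop on an object; the grip force is fixed at half the most. Time passes only in rows, so rows that do not move let the fingers close. It gives the time, the measured TCP pose, the force and the opening at its end, in the units of the state.
- env.get_obs(): the state, without advancing time (a new reading comes with each control period).
- env.snapshot(name): name is "side" or "top" or "wrist"; returns (picture, depth): 384x512x3 uint8, red, green, blue; 384x512 float32, m along the optical axis (not along the pixel's ray), 0 where there is no reading.
- env.calibration(name): a dict with "fx", "fy", "cx", "cy" (pixels), "world_to_cam" (4x4, takes a point from world to camera coordinates). Camera axes: x right, y up, looking along -z (the intrinsics and any distortion apply to the point x, -y, -z); pixel columns grow to the right and rows downward; lengths in m; the calibration is good to about 2 mm. A picture is of the moment at which its call begins: read the wrist's pose just before it. calibration takes no time and is no camera call; for the wrist camera it gives the pose at the moment of the call.
- env.hand_in(): hands the job in, once; it reports no verdict.
Trained networks look in the newest picture that a camera, given by its name, has taken for a name from the list of things; names that differ only in an ending like _2 or _b are one class to them, and where a whole thing is asked for, a point or a joint stands for the part that bears it (a point fixed in the world has none). Each returns a list of dicts, best first, with "confidence" (0 to 1); they miss things now and then, are a little off and sometimes report something else, mostly with a low value. They report only what shows in the picture. A call takes as long as a camera call.
- env.recognise(target, camera): "extent" ([left, top, right, bottom] in pixels, round what is visible of it).
- env.masks_of(target, camera): "pixels" (384x512 bool, what is visible of it) and "extent" ([left, top, right, bottom] in pixels, round what is visible of it).
The state is a dict: "clock": time; "joint_pos": joint angles; "qd": joint speeds; "effort": joint torques, N m; "position": TCP position; "orientation": TCP orientation; "force": force on the tool from outside, world axes, zero at the start; "torque": the same for the moment, N m; "width": finger opening in m.
Only numpy, scipy, OpenCV 4.12 (cv2) and the standard library are available. Lean on these libraries where they do the work, as an engineer would, in place of code of your own. Each camera call takes 0.05 s, during which the arm holds its last target.

## Task

Lower the hot plate away from the glass flask: press the thumb pad of the ratchet pawl right down, so that the pawl swings clear of the toothed wheel and stays there, then push the lift's lever down past the teeth until it is against its bottom stop, and leave both like that. Use only closed or open fingertips to press and push; do not grasp or lift anything, do not touch the hot plate, the flask or its stand, and leave the loose things around the lift where they are.

Things in the scene. Friction and masses are not known exactly. Their poses are not given: they have to be found in the camera images.
- lift: Fixed grey steel lever lift. Origin on the table below the lever's pivot; z up. The lever points to its -y, the hot plate stands at its +y (centre 310 mm from the origin), its x is along both pivots' axes. Base plate 150 (x) by 200 mm (y), 10 mm thick, y = -65 to 135 mm; a tunnel 36 mm high, 50 mm wide runs on to the hot plate's foot.
- lever_pivot (a point): The lever's pivot, in the lift's frame at (0, 0, 90) mm. A steel toothed ratchet wheel, 132 mm across the teeth and 12 mm thick, turns about it with the lever, between two cheek plates at x = +-20 mm, 112 mm high here.
- lever_grip (a point): Point on the centre line of the lever's black round grip (26 mm diameter, 100 mm long, lever ends 225 mm from the pivot), 190 mm from lever_pivot. The lever is in the plane x = 0 of the lift and points to the lift's -y. Push the grip's upper side downwards about here.
- lever (a joint): Lever angle in rad. Its angle above level is 0.68 minus this value; it grows as the lever is pushed down; 0.85 is the bottom stop (0.17 below level). Starts between 0 and 0.07. With the pawl engaged it is blocked at 0.09 to 0.13. It stays where it is left; with the pawl free it takes about 5 to 10 N at the grip. The hot plate sinks with it, 100 mm per rad.
- pawl_pivot (a point): The pawl's pivot, in the lift's frame at (0, 80, 142) mm, between two cheek posts 24 mm wide at x = +-20 mm, 154 mm high.
- pawl_pad (a point): Centre of the upper face of the pawl's thumb pad, a steel plate 36 by 36 mm, 6 mm thick, 55 mm to the lift's +y of pawl_pivot and, at joint value 0, 13 mm above it (155 mm above the table). The pawl's nose lies on the other side of the pivot, on top of the toothed wheel. Pressing the pad down lifts the nose.
- pawl (a joint): Pawl angle in rad about pawl_pivot: 0 engaged (starts 0 to 0.03), grows as the pad is pressed down, 0.35 fully free at its stop (the pad is then about 20 mm lower). The nose clears the teeth at about 0.15. It has a stiff friction pivot, about 3 N at the pad, and stays where it is left.
- hotplate: Hot plate with a cork support on top, 150 by 150 mm, on the lift's column; origin at the centre of the underside of its platform, 145 mm high at the start. The plate's top is 78 mm, the cork's 104 mm above the origin. Hot: not to be touched.
- stand: Clamp stand with the three-necked glass flask (84 mm diameter) above the hot plate; fixed to the lift, origin and axes those of the lift. Flask centre at (0, 310, 295) mm, rod at (115, 310) mm, 440 mm high. Not to be touched.
- cork_ring: Loose cork ring, 84 mm outside, 40 mm inside, 25 mm high; origin at the centre of its underside. Bystander.
- beaker: Loose glass beaker, 72 mm diameter, 85 mm high; origin at the centre of its underside. Bystander.
- amber_bottle: Loose amber glass bottle, 56 mm diameter, 110 mm high; origin at the centre of its underside. Bystander.
- jar: Loose white plastic jar, 52 mm diameter, 60 mm high; origin at the centre of its underside. Bystander.
- stopper: Loose black rubber stopper, 32 mm diameter, 28 mm high; origin at the centre of its underside. Bystander.
- spatula: Loose steel spatula, 160 mm long, lying flat along its x; origin under its middle. Bystander.

How it is judged:
By the outcome, as a careful person would: the job done as asked, in the order asked, and still so for the second after the job is handed in, with the robot touching nothing.
It also fails if it takes over 43 s, if anything falls off the work surface, if the arm or the gripper's body presses on something with over 40 N, if the wrist force passes 120 N, or if a joint passes its speed limit or range.

## Working session

There is one attempt and no reset: what is moved stays moved. The work goes in short steps, Python scripts to look and compute and a shell command to move; the robot and the scene stay as the last step left them, time stands still between calls to the robot, and variables do not carry over. Pictures are saved under pics/ and viewed, and the job is handed in when it is done.

```bash
mkdir -p pics; cat > h.py <<'E'
import numpy as np, cv2
from plant import env
def snap(n,f):
    o=env.get_obs(); im,d=env.snapshot(n); c=env.calibration(n)
    cv2.imwrite('pics/'+f,cv2.cvtColor(im,cv2.COLOR_RGB2BGR)); np.savez('pics/'+f[:-4]+'.npz',d=d,im=im,**{k:np.array(v) for k,v in c.items()})
    return im,d,c
def unproj(c,d,u,v):
    z=d[v,u]; x=(u-c['cx'])/c['fx']*z; y=(v-c['cy'])/c['fy']*z
    P=np.stack([x,-y,-z,np.ones_like(z)],-1)
    return (P@np.linalg.inv(np.array(c['world_to_cam'])).T)[...,:3]
E
python3 - <<'E'
from h import *
for n in ('side','top'):
    im,d,c=snap(n,n+'0.png'); print(n,{k:(np.round(v,3).tolist()) for k,v in c.items()})
    for t in ('lever_grip','pawl_pad','hotplate','lift'):
        r=env.recognise(t,n); print(t,[(round(q['confidence'],2),np.round(q['extent']).tolist()) for q in r[:2]])
print(env.get_obs())
E
```

```text
side {'fx': 348.781, 'fy': 348.781, 'cx': 257.879, 'cy': 190.231, 'world_to_cam': [[0.99, -0.143, -0.015, -0.537], [0.102, 0.623, 0.776, -0.239], [-0.102, -0.769, 0.631, -0.784], [0.0, 0.0, 0.0, 1.0]]}
lever_grip [(0.94, [237.0, 212.0, 290.0, 267.0]), (0.73, [179.0, 36.0, 290.0, 296.0])]
pawl_pad [(0.8, [220.0, 175.0, 249.0, 221.0])]
hotplate [(0.59, [176.0, 115.0, 241.0, 182.0])]
lift [(0.71, [177.0, 35.0, 290.0, 294.0])]
top {'fx': 369.429, 'fy': 369.429, 'cx': 255.693, 'cy': 191.342, 'world_to_cam': [[0.021, -1.0, 0.004, 0.102], [0.994, 0.021, 0.112, -0.584], [-0.112, 0.002, 0.994, -1.114], [0.0, 0.0, 0.0, 1.0]]}
lever_grip [(0.66, [282.0, 185.0, 366.0, 216.0])]
pawl_pad [(0.71, [238.0, 207.0, 297.0, 223.0])]
hotplate [(0.96, [150.0, 200.0, 216.0, 262.0])]
lift [(0.6, [134.0, 171.0, 368.0, 264.0])]
{'clock': 0.5, 'joint_pos': array([ 1.30017441e+00,  1.15987315e-01,  1.44161477e+00, -3.59074090e-06,
        1.58402118e+00, -3.77810087e-02]), 'qd': array([ 0.0002805 , -0.00101077, -0.00103768, -0.00139937, -0.00157753,
       -0.00062721]), 'effort': array([ 2.61484558e-03, -7.31155658e+01, -6.32211614e+01, -5.63785954e-05,
        1.06935742e-03,  2.68457086e-05]), 'position': array([0.15574672, 0.65677931, 0.25030252]), 'orientation': array([[ 2.30742739e-01,  9.73014794e-01, -4.72144705e-06],
       [ 9.73014793e-01, -2.30742739e-01, -3.04493051e-05],
       [-3.07170640e-05,  2.43191822e-06, -1.00000000e+00]]), 'force': array([-0.23499543, -0.19867977, -0.13513098]), 'torque': array([0.00013615, 0.02463392, 0.02929257]), 'width': 0.08543807287461838}
```

View pics/side0.png

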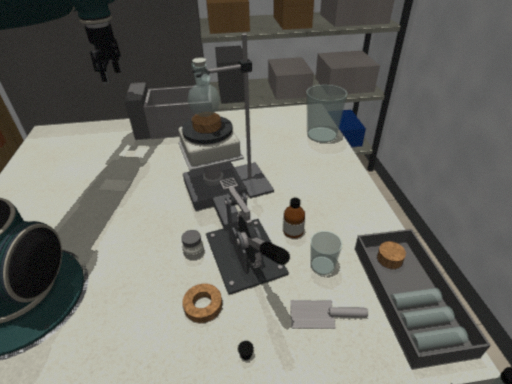

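View pics/top0.png

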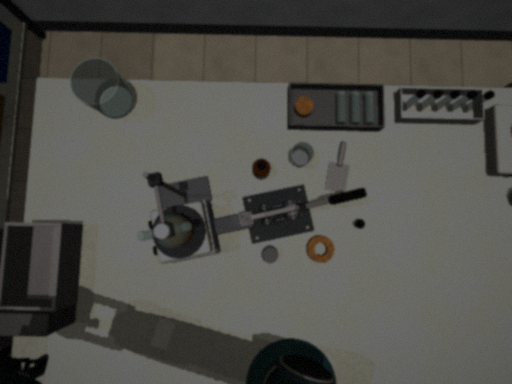

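The side view shows the black grip at about (265,248) and the pawl at (230,190). In the top view the grip is at (348,196) and the base plate at (278,213).

```bash
python3 - <<'E'
from h import *
S=np.load('pics/side0.npz');T=np.load('pics/top0.npz')
def grid(D):
    v,u=np.mgrid[0:384,0:512]; return unproj({k:D[k] for k in('fx','fy','cx','cy','world_to_cam')},D['d'],u,v)
for n,D in(('side',S),('top',T)):
    P=grid(D); np.save('pics/P_%s.npy'%n,P)
    for t in ('lever_grip','pawl_pad'):
        for r in env.masks_of(t,n)[:2]:
            m=r['pixels']&(D['d']>0); p=P[m]; print(n,t,round(r['confidence'],2),r['extent'],m.sum(),np.median(p,0).round(3),p.min(0).round(3),p.max(0).round(3))
T1=cv2.imread('pics/top0.png')[140:290,130:390]; cv2.imwrite('pics/t1.png',cv2.resize(cv2.convertScaleAbs(T1,alpha=1.8),None,fx=3,fy=3,interpolation=2))
S1=cv2.imread('pics/side0.png')[150:300,170:320]; cv2.imwrite('pics/s1.png',cv2.resize(S1,None,fx=4,fy=4,interpolation=2))
# lift height map fit: base plate points z 5..15mm
P=np.load('pics/P_top.npy'); 
for (u,v) in [(246,194),(303,187),(312,232),(252,241),(246,217),(348,196),(366,191),(330,200)]: print((u,v),P[v,u].round(3))
E
```

```text
side lever_grip 0.98 [238.0, 213.0, 290.9, 267.4] 1129 [ 0.533 -0.043  0.138] [ 0.505 -0.171  0.01 ] [0.575 0.138 0.233]
side pawl_pad 0.55 [222.6, 178.0, 248.3, 219.1] 378 [0.505 0.081 0.154] [ 0.478  0.007 -0.003] [0.529 0.264 0.175]
side pawl_pad 0.47 [239.0, 211.5, 289.6, 267.4] 1141 [ 0.533 -0.044  0.14 ] [ 0.505 -0.171 -0.001] [0.622 0.062 0.233]
top lever_grip 0.97 [283.2, 186.3, 367.5, 218.5] 626 [ 0.547 -0.098  0.185] [ 0.507 -0.214 -0.002] [0.603 0.029 0.236]
top pawl_pad 0.78 [241.6, 207.4, 295.5, 223.9] 407 [0.505 0.106 0.157] [ 0.477  0.01  -0.001] [0.528 0.16  0.178]
(246, 194) [0.576 0.145 0.005]
(303, 187) [ 0.602 -0.035  0.008]
(312, 232) [ 0.46  -0.065  0.004]
(252, 241) [0.428 0.123 0.008]
(246, 217) [0.496 0.14  0.158]
(348, 196) [ 0.554 -0.125  0.216]
(366, 191) [ 0.594 -0.238 -0.002]
(330, 200) [ 0.546 -0.086  0.177]
```

View pics/t1.png

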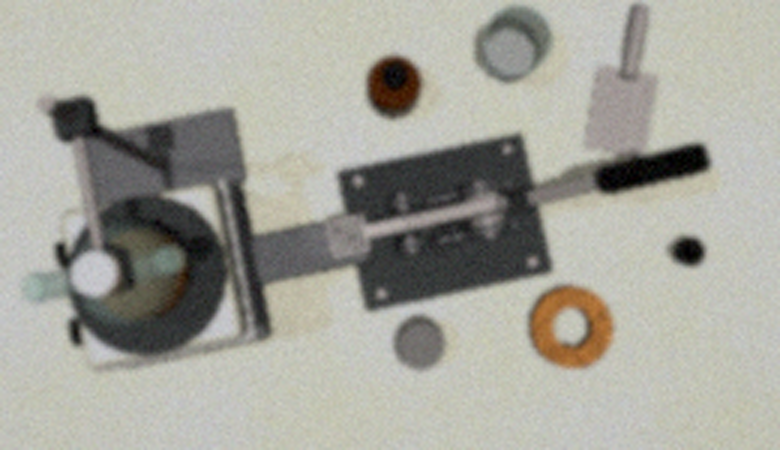

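View pics/s1.png

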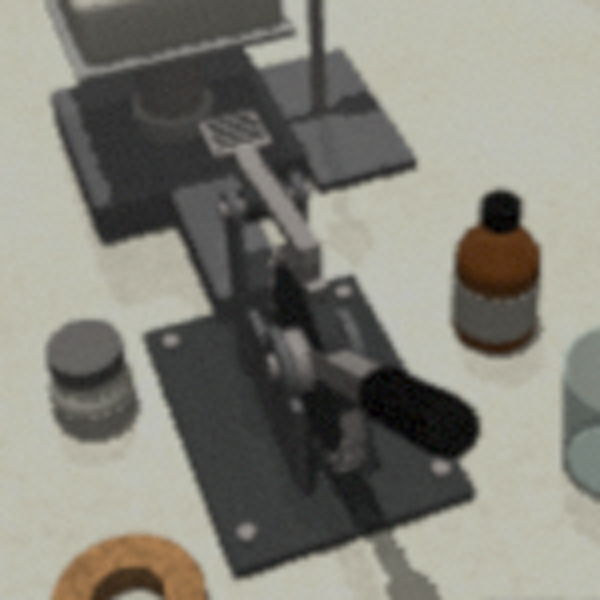

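```bash
python3 - <<'E'
from h import *
def ray(D,u,v,z):
    W=np.linalg.inv(D['world_to_cam']);o=W[:3,3];d=W[:3,:3]@np.array([(u-D['cx'])/D['fx'],-(v-D['cy'])/D['fy'],-1])
    return o+d*(z-o[2])/d[2]
T=np.load('pics/top0.npz');S=np.load('pics/side0.npz')
C=np.array([ray(T,130+a/3,140+b/3,.01) for a,b in[(340,172),(522,134),(550,270),(367,308)]])
C2=np.array([ray(S,170+a/4,150+b/4,.01) for a,b in[(472,492),(237,575),(145,332)]])
print(C.round(3),C.mean(0)); print(C2.round(3))
ax=(C[0]-C[1])+(C[3]-C[2]);ax/=np.linalg.norm(ax);print('y axis',ax,'origin',C.mean(0)-.035*ax)
for n in('top','side'):
    P=np.load('pics/P_%s.npy'%n)
    for k,t in enumerate(('pawl_pad','lever_grip')):
        m=env.masks_of(t,n)[0]['pixels'];p=P[m]
        if k==0:
            q=p[(p[:,2]>.145)&(p[:,1]>.11)&(p[:,1]<.18)]; print(n,'pad',len(q),q.mean(0).round(4),q.min(0).round(3),q.max(0).round(3))
            q=p[(p[:,2]>.145)]; print(' pawl all',q.mean(0).round(4), q[:,1].min(),q[:,1].max())
        else:
            q=p[(p[:,2]>.15)]; c=q.mean(0);w=np.linalg.svd(q-c)[2][0];print(n,'lever',c.round(4),w.round(3),'elev',np.arcsin(abs(w[2])),q.max(0),q.min(0))
E
```

```text
[[ 0.565  0.153  0.01 ]
 [ 0.609 -0.038  0.01 ]
 [ 0.467 -0.068  0.01 ]
 [ 0.423  0.122  0.01 ]] [0.51586664 0.04226302 0.01      ]
[[ 0.609 -0.037  0.01 ]
 [ 0.469 -0.072  0.01 ]
 [ 0.424  0.122  0.01 ]]
y axis [-0.22421698  0.97453925  0.        ] origin [0.52371424 0.00815415 0.01      ]
top pad 175 [0.4952 0.138  0.1617] [0.454 0.11  0.151] [0.513 0.16  1.172]
 pawl all [0.5035 0.0988 0.1625] 0.010495437537029723 0.15958133277921377
top lever [ 0.5511 -0.1106  0.205 ] [ 0.074 -0.133 -0.988] elev 1.4183347917850104 [0.57582835 0.11656776 1.17218772] [ 0.45376259 -0.16766968  0.1508203 ]
side pad 125 [0.4935 0.134  0.153 ] [0.478 0.11  0.146] [0.507 0.158 0.156]
 pawl all [0.5054 0.0804 0.1585] 0.00664649154823671 0.15820211807460227
side lever [ 0.5514 -0.1351  0.2075] [ 0.06  -0.767  0.639] elev 0.6932533521783154 [0.57536369 0.00158427 0.67196461] [ 0.47660339 -0.53126156  0.15025849]
```

Both views agree on the lift. Its origin is about (0.5235, 0.008), its +y axis is (-0.224, 0.974), and the pad is near (0.493, 0.139, 0.154). I'll swing around the robot side of the hot plate with the gripper closed.

```bash
python3 -m handwheel '{"delta_pos":[[0,-48,14],[0,-48,14],[0,-48,14],[0,-48,14],[0,-45,14]],"twist":[0,0,0,0,0],"gripper":[1,1,1,1,1]}'
python3 -m handwheel '{"delta_pos":[[24,-30,0],[24,-30,0],[24,-30,0],[24,-30,0],[24,-30,0]],"twist":[0,0,0,0,0],"gripper":[1,1,1,1,1]}'
```

```text
clock: 1.4
position: [0.1554, 0.4178, 0.3208]
orientation: [[0.23, 0.973, 0.0], [0.973, -0.23, 0.0], [0.0, 0.0, -1.0]]
force: [0.8, 0.1, 0.4]
width: 0.012
clock: 1.9
position: [0.2762, 0.2684, 0.3206]
orientation: [[0.23, 0.973, 0.001], [0.973, -0.23, 0.001], [0.001, 0.001, -1.0]]
force: [0.5, -0.2, 0.5]
width: 0.0
```

```bash
python3 -m handwheel '{"delta_pos":[[14,-26,0],[14,-26,0],[14,-26,0],[14,-26,0],[14,-26,0]],"twist":[0,0,0,0,0],"gripper":[1,1,1,1,1]}'
python3 -m handwheel '{"delta_pos":[[37,0,-18],[37,0,-18],[37,0,-18],[37,0,-18],[0,0,0]],"twist":[0,0,0,0,0],"gripper":[1,1,1,1,1]}'
python3 - <<'E'
from h import *
snap('side','side1.png');snap('top','top1.png');snap('wrist','w1.png');o=env.get_obs();print(o['position'],o['joint_pos'].round(2),o['force'])
a=cv2.imread('pics/side1.png')[50:300,150:350];cv2.imwrite('pics/s2.png',cv2.resize(a,None,fx=2.4,fy=2.4))
E
```

```text
clock: 2.4
position: [0.346, 0.1386, 0.3206]
orientation: [[0.231, 0.973, 0.001], [0.973, -0.231, 0.0], [0.0, 0.001, -1.0]]
force: [-0.3, 0.1, -0.4]
width: -0.0
clock: 2.9
position: [0.4957, 0.1393, 0.2443]
orientation: [[0.232, 0.973, -0.005], [0.973, -0.232, -0.001], [-0.003, -0.005, -1.0]]
force: [-1.0, -0.6, -1.0]
width: 0.0002
[0.49351117 0.13979905 0.24853543] [ 0.23 -0.24  1.79  0.    1.6  -1.11] [-1.22348536 -0.34407    -0.50942235]
```

View pics/s2.png

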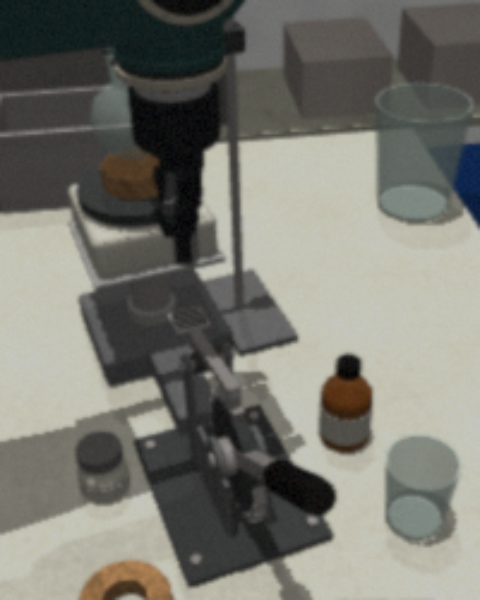

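View pics/w1.png

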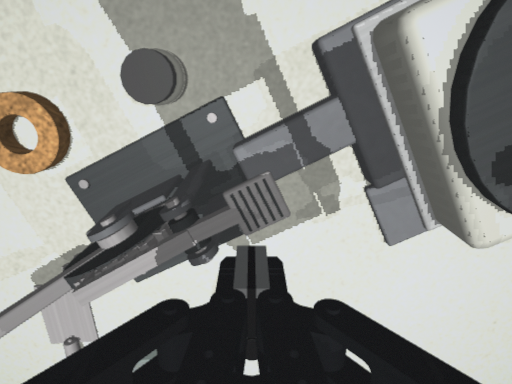

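View pics/top1.png

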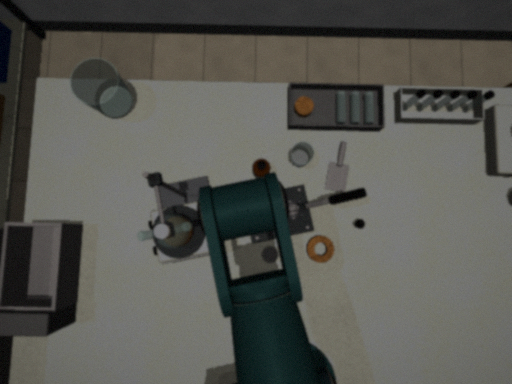

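The arm's wrist looks close to the flask in the top view (wrist edge at column 200, flask at 160–205). I'll check that clearance in 3D and measure the pad from the wrist camera.

```bash
python3 - <<'E'
from h import *
v,u=np.mgrid[0:384,0:512]
def G(f):
    D=np.load('pics/'+f); return D,unproj({k:D[k] for k in('fx','fy','cx','cy','world_to_cam')},D['d'],u,v)
D,P=G('top1.npz')
o=np.array([.5235,.008,0]);ya=np.array([-.224,.9746,0]);xa=np.array([.9746,.224,0])
def L(p): q=p-o; return np.stack([q@xa,q@ya,q[...,2]],-1)*1000
for row in (190,200,210,220,235,250):
    print(row,[L(P[row,c]).round().astype(int).tolist() for c in (165,175,198,201,204,207,212)])
D,P=G('side1.npz'); q=L(P); 
# lowest parts of arm beyond gripper (side view): points within 120mm of pad axis, per z band max lift y
m=(D['d']>0)
for z0 in range(240,640,40):
    k=m&(q[...,2]>z0)&(q[...,2]<z0+40)&(abs(q[...,0])<150)&(q[...,1]>20)&(q[...,1]<260)
    if k.sum(): print(z0,k.sum(),q[k].min(0).round(),q[k].max(0).round())
D,P=G('w1.npz')
for c,r in [(225,183),(270,172),(292,215),(243,232),(258,200)]: print(P[r,c].round(4), L(P[r,c]).round(1))
for c,r in [(205,225),(160,245),(60,295)]: print('arm',P[r,c].round(4), L(P[r,c]).round(1))
E
```

```text
190 [[145, 369, 16], [112, 307, 183], [124, 268, 12], [45, 195, 549], [45, 190, 548], [43, 185, 553], [42, 177, 547]]
200 [[114, 375, 15], [108, 345, 11], [30, 204, 544], [27, 197, 564], [26, 192, 565], [25, 187, 564], [26, 181, 542]]
210 [[60, 335, 220], [55, 309, 221], [13, 206, 551], [10, 199, 570], [9, 194, 569], [8, 189, 571], [7, 181, 571]]
220 [[26, 315, 325], [22, 293, 325], [-3, 211, 541], [-5, 204, 554], [-7, 197, 571], [-8, 192, 571], [-9, 184, 570]]
235 [[-10, 304, 397], [-12, 298, 331], [-20, 263, 222], [-21, 256, 217], [-23, 248, 221], [-31, 197, 569], [-33, 189, 569]]
250 [[-40, 352, 222], [-45, 327, 222], [-57, 273, 203], [-59, 266, 199], [-60, 258, 202], [-62, 251, 199], [-57, 194, 567]]
240 129 [-25.  97. 240.] [ 28. 159. 280.]
280 298 [-35.  72. 280.] [ 37. 174. 320.]
320 376 [-35.  85. 320.] [ 32. 141. 360.]
360 784 [-36.  94. 360.] [ 39. 147. 400.]
400 782 [-43.  87. 400.] [ 46. 147. 440.]
440 1370 [-150.   60.  440.] [ 43. 126. 480.]
480 3184 [-150.   52.  480.] [ 55.  70. 520.]
520 3937 [-150.   52.  520.] [ 55. 186. 560.]
560 383 [-150.   64.  560.] [ 14. 130. 564.]
[0.5125 0.1058 0.0103] [11.2 97.8 10.3]
[0.4732 0.1578 0.1535] [-15.4 157.3 153.5]
[ 5.717e-01  1.711e-01 -3.000e-04] [ 83.5 148.1  -0.3]
[0.5749 0.1111 0.0105] [73.2 88.9 10.5]
[0.4903 0.1457 0.1543] [ -1.5 141.7 154.3]
arm [0.4995 0.1059 0.1551] [ -1.5 100.8 155.1]
arm [0.504  0.0736 0.162 ] [ -4.3  68.3 162. ]
arm [ 0.539  -0.0297  0.1368] [  6.6 -40.2 136.8]
```

The wrist is at lift y ≤ 211 and the flask starts at 268, so there's enough room. The TCP is over the pad centre. Next I descend.

```bash
python3 -m handwheel '{"delta_pos":[[0,0,-20],[0,0,-20],[0,0,-20],[0,0,-10],[0,0,0]],"twist":[0,0,0,0,0],"gripper":[1,1,1,1,1]}'
python3 -m handwheel '{"delta_pos":[[0,0,-4],[0,0,-4],[0,0,-3],[0,0,-3],[0,0,0]],"twist":[0,0,0,0,0],"gripper":[1,1,1,1,1]}'
```

```text
clock: 3.55
position: [0.493, 0.1399, 0.1782]
orientation: [[0.23, 0.973, -0.0], [0.973, -0.23, -0.0], [-0.0, -0.0, -1.0]]
force: [-0.1, -0.1, 0.1]
width: -0.0001
clock: 4.05
position: [0.4938, 0.1399, 0.1642]
orientation: [[0.231, 0.973, 0.0], [0.973, -0.231, 0.0], [0.0, 0.0, -1.0]]
force: [0.0, 2.6, 2.0]
width: 0.0001
```

```bash
python3 -m handwheel '{"delta_pos":[[0,0,-3],[0,0,-3],[0,0,-2],[0,0,-1],[0,0,0]],"twist":[0,0,0,0,0],"gripper":[1,1,1,1,1]}'
python3 -m handwheel '{"delta_pos":[[0,0,-1],[0,0,-1],[0,0,-1],[0,0,0],[0,0,0]],"twist":[0,0,0,0,0],"gripper":[1,1,1,1,1]}'
```

```text
clock: 4.55
position: [0.4942, 0.14, 0.1577]
orientation: [[0.231, 0.973, 0.002], [0.973, -0.231, 0.001], [0.001, 0.002, -1.0]]
force: [-9.8, 2.5, 26.6]
width: -0.0004
clock: 5.05
position: [0.4945, 0.14, 0.1571]
orientation: [[0.231, 0.973, 0.004], [0.973, -0.231, 0.001], [0.002, 0.004, -1.0]]
force: [-19.9, 0.3, 49.6]
width: 0.0001
```

The force jumped with the tip at about 138 mm, which fits the stop since the inner edge of the tilted pad sits near 140 mm. I'll lift off and look.

```bash
python3 -m handwheel '{"delta_pos":[[0,0,10],[0,0,20],[0,0,40],[0,0,30],[0,0,0]],"twist":[0,0,0,0,0],"gripper":[1,1,1,1,1]}'
python3 - <<'E'
from h import *
D,_,_=snap('side','side2.png');
im,d,c=snap('wrist','w2.png')
v,u=np.mgrid[0:384,0:512]
P=unproj(c,d,u,v)
o=np.array([.5235,.008,0]);ya=np.array([-.224,.9746,0]);xa=np.array([.9746,.224,0])
q=P-o;L=np.stack([q@xa,q@ya,q[...,2]],-1)*1000
m=(d>0)&(abs(L[...,0])<8)
for y in range(0,165,6):
    k=m&(abs(L[...,1]-y)<3)&(L[...,2]<220)&(L[...,2]>100)
    if k.sum(): print(y,L[k][:,2].max().round(1),np.median(L[k][:,2]).round(1),k.sum())
a=cv2.imread('pics/side2.png')[50:300,150:350];cv2.imwrite('pics/s3.png',cv2.resize(a,None,fx=2.4,fy=2.4))
E
```

```text
clock: 5.55
position: [0.4947, 0.1397, 0.2562]
orientation: [[0.231, 0.973, 0.005], [0.973, -0.231, 0.0], [0.002, 0.005, -1.0]]
force: [-1.1, -0.0, -0.1]
width: 0.0
0 152.1 147.3 241
6 149.6 137.9 177
12 190.8 149.5 272
18 199.2 149.6 438
24 197.2 192.0 454
30 194.3 188.2 461
36 190.5 178.9 508
42 186.4 182.3 362
48 183.2 140.6 490
54 179.4 175.3 353
60 176.4 171.1 377
66 172.2 169.1 222
72 168.7 165.8 212
78 165.1 162.1 230
84 162.4 158.6 220
90 159.1 155.0 225
96 154.5 148.9 218
102 148.9 146.6 172
108 147.1 144.6 170
114 145.0 142.4 166
120 143.1 140.1 161
126 140.3 138.4 170
132 139.5 136.5 173
138 137.7 134.1 174
144 134.8 131.9 171
150 133.6 129.8 167
156 129.9 127.5 107
```

View pics/s3.png

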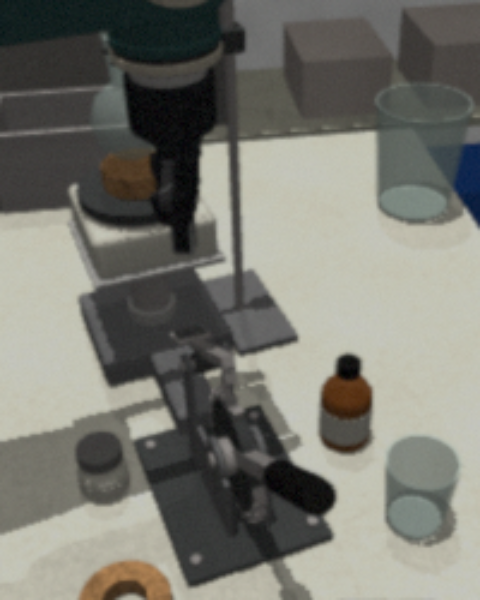

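View pics/w2.png

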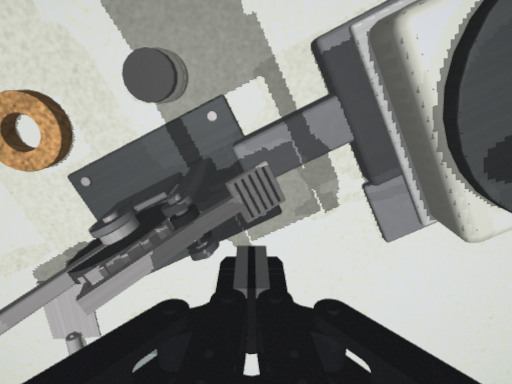

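The pad slope is about 0.34 rad and the pad centre is at 135 mm, so the pawl is fully down. The nose is clear, with its top at 199 mm. Now I go to the lever, staying high over the nose.

```bash
python3 -m handwheel '{"delta_pos":[[0,0,35],[0,0,30],[10,-42,0],[11,-48,0],[11,-48,0]],"twist":[0,0,0,0,0],"gripper":[1,1,1,1,1]}'
python3 -m handwheel '{"delta_pos":[[11,-48,0],[11,-48,0],[11,-48,0],[0,0,0],[0,0,0]],"twist":[0,0,0,0,0],"gripper":[1,1,1,1,1]}'
python3 - <<'E'
from h import *
im,d,c=snap('wrist','w3.png')
v,u=np.mgrid[0:384,0:512]
P=unproj(c,d,u,v)
o=np.array([.5235,.008,0]);ya=np.array([-.224,.9746,0]);xa=np.array([.9746,.224,0])
q=P-o;L=np.stack([q@xa,q@ya,q[...,2]],-1)*1000
print(env.get_obs()['position'])
for y in range(-200,-60,10):
    k=(d>0)&(abs(L[...,0])<40)&(abs(L[...,1]-y)<3)&(L[...,2]<255)&(L[...,2]>100)
    if k.sum(): z=L[k];t=z[z[:,2]>z[:,2].max()-4];print(y,z[:,2].max().round(1),t[:,0].mean().round(1),z[:,0].min().round(1),z[:,0].max().round(1))
E
```

```text
clock: 6.15
position: [0.5255, 0.0003, 0.3156]
orientation: [[0.23, 0.973, -0.002], [0.973, -0.23, -0.0], [-0.001, -0.002, -1.0]]
force: [1.6, -0.1, -0.8]
width: -0.0004
clock: 6.65
position: [0.5585, -0.1432, 0.3151]
orientation: [[0.233, 0.973, -0.003], [0.973, -0.233, 0.001], [0.0, -0.003, -1.0]]
force: [-0.1, 0.1, -0.4]
width: -0.0002
[ 0.55847381 -0.14219279  0.31568211]
-180 222.7 2.1 -7.7 13.0
-170 234.1 1.3 -10.6 13.8
-160 232.1 2.2 -11.3 15.2
-150 225.1 2.0 -11.5 15.1
-140 217.1 1.5 -11.2 15.4
-130 209.7 1.7 -11.2 15.3
-120 201.8 1.8 -11.4 14.6
-110 194.6 1.7 -11.3 14.8
-100 187.2 2.1 -11.3 14.8
-90 180.0 1.5 -7.6 10.2
-80 167.2 1.7 -5.0 8.8
-70 160.3 2.0 -5.2 8.0
```

View pics/w3.png

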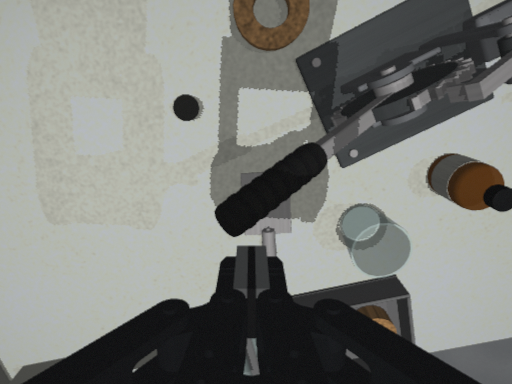

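The grip slope gives 0.643 rad above level (joint about 0.04), and the grip axis is within 2 mm of the TCP line. I'll shift 15 mm inwards and descend to contact.

```bash
python3 -m handwheel '{"delta_pos":[[-2,13,0],[0,0,-25],[0,0,-25],[0,0,-10],[0,0,-5]],"twist":[0,0,0,0,0],"gripper":[1,1,1,1,1]}'
python3 -m handwheel '{"delta_pos":[[1,-1,-10],[1,-2,-10],[1,-3,-10],[1,-3,-10],[0,0,0]],"twist":[0,0,0,0,0],"gripper":[1,1,1,1,1]}'
```

```text
clock: 7.2
position: [0.5564, -0.1278, 0.2517]
orientation: [[0.229, 0.973, -0.001], [0.973, -0.229, 0.0], [0.0, -0.001, -1.0]]
force: [-0.6, 0.5, 0.4]
width: -0.0
clock: 7.7
position: [0.561, -0.1385, 0.2119]
orientation: [[0.231, 0.973, 0.0], [0.973, -0.231, -0.0], [-0.0, 0.0, -1.0]]
force: [0.3, 0.6, 1.2]
width: -0.0003
```

```bash
python3 -m handwheel '{"delta_pos":[[1,-6,-11],[1,-6,-11],[1,-5,-11],[1,-5,-10],[0,0,0]],"twist":[0,0,0,0,0],"gripper":[1,1,1,1,1]}'
python3 - <<'E'
from h import *
snap('side','side3.png')
a=cv2.imread('pics/side3.png')[50:300,150:350];cv2.imwrite('pics/s4.png',cv2.resize(a,None,fx=2.4,fy=2.4))
E
```

```text
clock: 8.2
position: [0.5647, -0.1604, 0.1687]
orientation: [[0.231, 0.973, -0.001], [0.973, -0.231, 0.0], [0.0, -0.001, -1.0]]
force: [0.0, 0.1, -0.9]
width: -0.0002
```

View pics/s4.png

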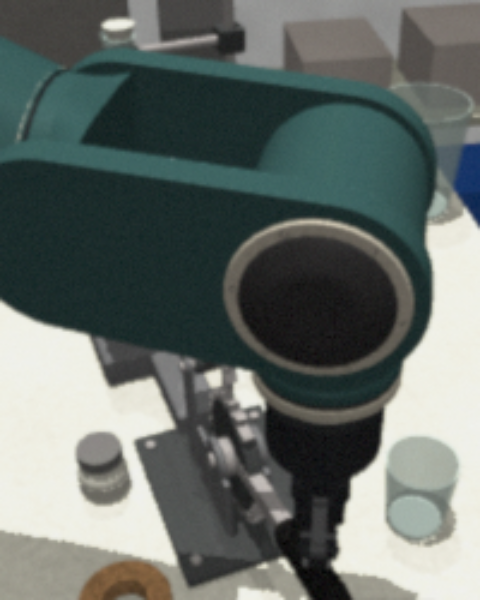

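The lever is following: its arm is visibly lower and the fingertips are on the grip. I'll continue.

```bash
python3 -m handwheel '{"delta_pos":[[1,-5,-12],[1,-5,-12],[1,-4,-12],[1,-3,-11],[0,0,0]],"twist":[0,0,0,0,0],"gripper":[1,1,1,1,1]}'
python3 -m handwheel '{"delta_pos":[[0,0,-9],[0,0,-8],[0,0,-6],[0,0,-3],[0,0,0]],"twist":[0,0,0,0,0],"gripper":[1,1,1,1,1]}'
```

```text
clock: 8.75
position: [0.5686, -0.1773, 0.1216]
orientation: [[0.231, 0.973, -0.001], [0.973, -0.231, 0.0], [-0.0, -0.001, -1.0]]
force: [-0.4, -0.7, 0.1]
width: 0.0004
clock: 9.25
position: [0.569, -0.1774, 0.097]
orientation: [[0.231, 0.973, 0.001], [0.973, -0.231, -0.001], [-0.001, 0.001, -1.0]]
force: [1.1, -0.6, 1.5]
width: 0.0
```

```bash
python3 -m handwheel '{"delta_pos":[[0,0,-2],[0,0,-2],[0,0,-2],[0,0,0],[0,0,0]],"twist":[0,0,0,0,0],"gripper":[1,1,1,1,1]}'
python3 -m handwheel '{"delta_pos":[[0,0,-2],[0,0,-2],[0,0,-1]],"twist":[0,0,0],"gripper":[1,1,1]}'
```

```text
clock: 9.75
position: [0.5689, -0.1771, 0.0909]
orientation: [[0.231, 0.973, 0.001], [0.973, -0.231, -0.0], [0.0, 0.001, -1.0]]
force: [-0.1, 0.8, 4.0]
width: -0.0
clock: 10.05
position: [0.5694, -0.177, 0.0886]
orientation: [[0.231, 0.973, 0.002], [0.973, -0.231, -0.0], [0.0, 0.002, -1.0]]
force: [-14.2, 9.7, 38.3]
width: 0.0
```

The force rises sharply at tip height 70 mm, which is the predicted bottom-stop height. I'll add a small extra push, then retract straight up and check.

```bash
python3 -m handwheel '{"delta_pos":[[0,0,-1],[0,0,0]],"twist":[0,0],"gripper":[1,1]}'
python3 -m handwheel '{"delta_pos":[[0,0,10],[0,0,30],[0,0,50],[0,0,50],[0,0,40]],"twist":[0,0,0,0,0],"gripper":[1,1,1,1,1]}'
python3 -m handwheel '{"delta_pos":[[-40,0,15],[-40,0,15],[-40,0,0],[0,0,0]],"twist":[0,0,0,0],"gripper":[1,1,1,1]}'
python3 - <<'E'
from h import *
o=np.array([.5235,.008,0]);ya=np.array([-.224,.9746,0]);xa=np.array([.9746,.224,0])
v,u=np.mgrid[0:384,0:512]
for n in('wrist','side','top'):
    im,d,c=snap(n,n+'9.png'); P=unproj(c,d,u,v);q=P-o;L=np.stack([q@xa,q@ya,q[...,2]],-1)*1000
    for y in list(range(-220,-90,12))+list(range(20,160,12)):
        k=(d>0)&(abs(L[...,0])<(16 if y<0 else 8))&(abs(L[...,1]-y)<3)&(L[...,2]<230)&(L[...,2]>25)
        if k.sum()>3: print(n,y,np.percentile(L[k][:,2],90).round(1),np.median(L[k][:,2]).round(1),k.sum())
    k=(d>0)&(abs(L[...,0])<75)&(abs(L[...,1]-310)<75)&(L[...,2]>80)&(L[...,2]<260)
    if k.sum(): print(n,'hot',np.histogram(L[k][:,2],range(80,260,12)))
E
```

```text
clock: 10.25
position: [0.5695, -0.177, 0.0884]
orientation: [[0.23, 0.973, 0.002], [0.973, -0.23, -0.0], [0.0, 0.002, -1.0]]
force: [-16.3, 9.7, 41.7]
width: -0.0002
clock: 10.75
position: [0.5686, -0.1772, 0.2674]
orientation: [[0.231, 0.973, 0.002], [0.973, -0.231, -0.001], [-0.0, 0.002, -1.0]]
force: [-0.1, 0.5, 0.4]
width: 0.0003
clock: 11.15
position: [0.4459, -0.1772, 0.2957]
orientation: [[0.232, 0.973, 0.002], [0.973, -0.232, -0.001], [-0.001, 0.002, -1.0]]
force: [-0.0, -0.3, -0.0]
width: -0.0001
wrist -196 64.5 60.6 21
wrist -184 69.9 66.4 82
wrist -172 71.9 69.2 113
wrist -160 74.3 71.4 116
wrist -148 76.3 73.5 118
wrist -136 78.2 75.8 120
wrist -124 79.3 76.7 122
wrist -112 78.5 77.1 96
wrist -100 80.8 79.4 97
wrist 20 147.2 128.7 257
wrist 32 134.6 113.4 238
wrist 44 118.6 96.3 206
wrist 56 104.1 86.9 126
wrist 68 89.5 85.6 39
side -220 63.3 57.3 51
side -208 66.1 63.5 49
side -196 68.3 65.9 44
side -184 70.4 67.5 45
side -172 72.7 69.1 48
side -160 74.3 71.5 48
side -148 76.8 74.3 44
side -136 78.5 75.6 39
side -124 79.5 76.4 25
side -112 78.5 77.5 22
side -100 81.5 79
[... 438 characters left out ...]
8]))
top -220 69.1 63.4 6
top -208 68.6 66.9 15
top -196 73.0 69.2 12
top -184 74.5 71.5 13
top -172 75.9 72.6 16
top -160 79.1 75.0 15
top -148 81.1 77.3 13
top -136 81.2 78.8 19
top -124 81.4 77.8 21
top -112 82.7 80.3 11
top -100 84.9 83.9 10
top 20 200.5 197.3 15
top 32 192.4 190.3 15
top 44 185.9 183.6 12
top 56 179.6 176.2 12
top 68 173.3 172.4 11
top 80 165.8 163.4 13
top 92 159.2 153.5 12
top 104 150.5 148.8 10
top 116 146.9 144.6 10
top 128 142.9 140.6 12
top 140 139.7 136.8 12
top 152 135.5 131.6 11
top hot (array([ 18,  19, 130, 370, 544, 325,  57, 109,   0,   0,   0,   0,   0,
         0]), array([ 80,  92, 104, 116, 128, 140, 152, 164, 176, 188, 200, 212, 224,
       236, 248]))
```

View pics/side9.png

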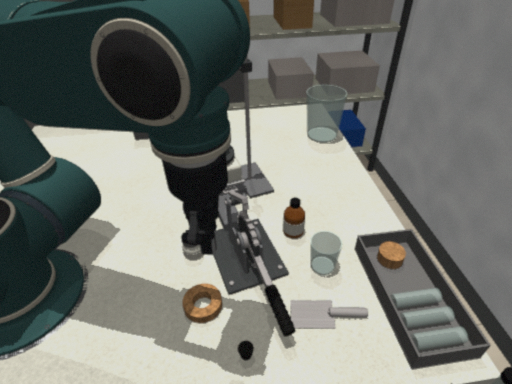

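View pics/wrist9.png

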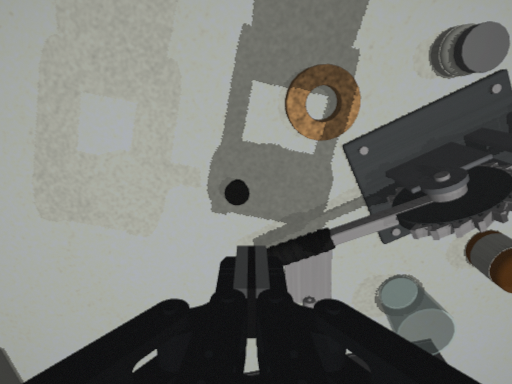

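```bash
python3 - <<'E'
from plant import env
print(env.get_obs()['force'],env.get_obs()['qd'].round(3)); print(env.hand_in())
E
```

```text
[-0.26134927  0.61654829  0.53306079] [ 0.006  0.029 -0.01   0.004 -0.001  0.   ]
the job is handed in; nothing more can be done
None
```

The pawl is pressed right down and has stayed free. The lever is at its bottom stop, and the job is handed in at about 11.3 s of the 43 s allowed.

- **Pawl:** I pressed the thumb pad down with closed fingertips until it hit its stop, at about 50 N vertical force. After the lever push, the pad slope measured about 0.35 rad and its centre was about 136 mm high. The nose stood well clear of the wheel.
- **Lever:** I then pushed the grip down until the force rose to about 42 N. After I let go, it measured about 0.17 rad below level, which is the bottom stop.
- **Hot plate:** In the last top view, nothing read above about 176 mm where the plate had been. The cork's top was about 249 mm at the start, so the plate sank with the lever.
- **Surroundings:** I saw no displacement of the loose things in the last pictures, though I checked them by eye and not by measurement. The wrist passed about 55 mm from the flask. At the end the robot stood clear with close to zero force.

The last top-view heights read about 2–3 mm higher than the side and wrist views. That is roughly the calibration tolerance, and no check failed.

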